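# Open the touch-latch stock cupboard

### The arm

A 6-joint arm with a two-finger parallel gripper is mounted at the origin on the work surface. World frame = base frame: x ahead of the robot, y to its left, z up, the work surface at z = 0. Lengths are in m, angles in rad, forces in N, time in s.
With the tool pointing down it reaches from about 0.3 to 0.875 m from the base axis. Payload 6.4 kg.
Tool frame: the origin (TCP) lies midway between the tips of the shut fingers; the grasp point (between the pads) lies 19 mm behind it; z points along the fingers, y is the direction in which the jaws open and shut (so a half turn about z gives the same grasp; the last joint's range is limited). The gripper opens to 85 mm and grips with 20 to 120 N. Pads are 22 mm wide; open, the fingers measure 114 mm over their backs; the gripper's body (76 mm by 85 mm) begins 54 mm behind the grasp point. The pads swing forward as they close: fully open they stand 13 mm farther back than shut.
Start: joints at [1.067, 0.181, 1.607, -0, 1.354, -0.206], TCP at [0.169, 0.55, 0.205] pointing down, gripper open.
Joint ranges: [-2.99, 2.99], [-0.89, 2.07], [0.3, 2.58], [-1.14, 4.28], [0, 2.63], [-3.12, 3.12]. Speed limits (rad/s): [2.57, 2.57, 3.01, 3.14, 3.14, 3.14].

### API

Orientations are given as a unit quaternion [w, x, y, z].
In Python, from bench import ctrl gives the robot as it stands.
- The arm moves only by the tool apply_moves, never from a script. Its argument "plan" is a list of rows, each an object with "translation": the shift along the tool's x, y, z in m, a list of three; "angular": the turn, a rotation vector about the tool's x, y, z in rad, a list of three; "hand": the finger opening in m, from 0 to 0.0854. In form: [{"translation": [x, y, z], "angular": [rx, ry, rz], "hand": hand}, ...]. A call has 1 to 10 rows; each row shifts and turns the commanded pose from where the row before left it, along the tool's axes as they then stand; what a row does not reach is not made up. A row lasts 1/8 s, in which the tool goes at most 62.5 mm and 10.7 degrees, less where a joint would pass 70% of its speed; a pose out of reach is approached as far as the arm can. A call with a gripper value outside its range is refused whole. The fingers move at their own pace and stop on an object; the grip force is fixed at half the most. Time passes only in rows, so rows that do not move let the fingers close. It gives the time, the measured TCP pose, the force and the opening at its end, in the units of the state.
- ctrl.get_obs(): the state, without advancing time (a new reading comes with each control period).
- ctrl.camera(name): name is "scene" or "top" or "wrist"; returns a dict with "img" (480x640x3 uint8, red, green, blue), "K" (3x3 intrinsics, pixels), "eye" and "orientation" of the camera in the world. Camera axes: x right, y up, looking along -z (the intrinsics and any distortion apply to the point x, -y, -z); pixel columns grow to the right and rows downward; lengths in m; the calibration is good to about 2 mm. A picture is of the moment at which its call begins. There is no depth.
- ctrl.hand_in(): hands the job in, once; it reports no verdict.
The state is a dict: "time_s": time; "q": joint angles; "dq": joint speeds; "joint_efforts": joint torques, N m; "eef_pos": TCP position; "eef_rot": TCP orientation; "wrist_force": force on the tool from outside, world axes, zero at the start; "torque": the same for the moment, N m; "opening": opening from 0.0 (shut) to 1.0 (fully open).
Only numpy, scipy, OpenCV 4.12 (cv2) and the standard library are available. Lean on these libraries where they do the work, as an engineer would, in place of code of your own. Each camera call takes 0.05 s, during which the arm holds its last target.

### The job

Open the wider of the two handle-less cupboards on the shop counter without gripping anything: with a fingertip or the outside of the fingers, gently press its door inwards near the free edge until the push catch lets go, and take the finger well away so that the door springs ajar by itself. Then put the finger behind the door and push it on round until it stands wide open, about square to the cupboard, and move clear. Leave the narrow cupboard shut, and do not lift or shift the jars, cartons and other goods.

Things in the scene. Friction and masses are not known exactly. Their poses are not given: they have to be found in the camera images.
- wide_cupboard: the wide of two fixed, handle-less brown wooden cupboards with darker doors: 200 mm wide (y), 170 deep (x), 165 tall, flat top. Origin: centre of its underside; its -x side is the front, roughly towards the robot, with one door over its full width. Goods on its top stand at least 75 mm behind the front. The two cupboards may stand either way round.
- wide_door (a joint): angle of the wide door about its upright hinge, rad: 0 shut and latched; grows as the free edge swings out to the cupboard's -x; 1.57 is square to the front; stops at 1.75. Slightly negative when pressed in (stop at -0.037). Once freed it springs to about 0.55 within a second and stays. From there on no spring acts: a friction hinge (0.5 N at the free edge) leaves it wherever it is pushed.
- wide_door_hinge (a point): on the wide door: its outer face, hinge side (cupboard's +y), 165 mm up. The upright hinge axis is 18 mm behind this point, at the door's inner face. Door: plain board 200 x 18 mm, from 4 to 161 mm above the counter; shut, its outer face is 26 mm in front of the carcass. The point's axes turn with the door: -x out of the outer face, -y from hinge to free edge.
- wide_door_edge (a point): on the wide door: its outer face at the free edge, 165 mm up, 200 mm from the hinge point along the door. Moves with the door; axes as for the hinge point.
- wide_door_press (a point): a good place to press: on the wide door's outer face, 165 mm from the hinge side, 125 mm up (36 mm below the door's top). Pressed here straight towards the cupboard with about 5 N it gives some 4 mm and the catch lets go; hard stop at about 6 mm. The door swings out only when the finger is taken away (this point comes out some 90 mm). The catch does not lock again.
- narrow_cupboard: the narrow of two fixed, handle-less brown wooden cupboards with darker doors: 130 mm wide (y), 170 deep (x), 165 tall, flat top. Origin: centre of its underside; its -x side is the front, roughly towards the robot, with one door over its full width. Goods on its top stand at least 75 mm behind the front. The two cupboards may stand either way round.
- narrow_door (a joint): angle of the narrow door, as for the wide one (pressed-in stop at -0.06): 0 shut. It has the same push-to-open catch, so pressing it would open it; it is to be left shut.
- narrow_door_hinge (a point): on the narrow door: its outer face, hinge side (cupboard's +y), 165 mm up. The upright hinge axis is 18 mm behind this point, at the door's inner face. Door: plain board 130 x 18 mm, from 4 to 161 mm above the counter; shut, its outer face is 26 mm in front of the carcass. The point's axes turn with the door: -x out of the outer face, -y from hinge to free edge.
- narrow_door_edge (a point): on the narrow door: its outer face at the free edge, 165 mm up, 130 mm from the hinge point along the door. Moves with the door; axes as for the hinge point.
- gap_jar: small amber jar with a steel lid, 50 mm across, 80 mm tall, standing between the two cupboards. A bystander. Origin at the centre of its underside.
- wide_jar: clear jar with a steel lid, 60 mm across, 85 mm tall, on top of the wide cupboard near its back. A bystander. Origin at the centre of its underside.
- wide_carton: cardboard carton 50 x 65 mm, 100 mm tall, on top of the wide cupboard near its back. A bystander. Origin at the centre of its underside.
- narrow_tin: tin 68 mm across, 85 mm tall, on top of the narrow cupboard near its back. A bystander. Origin at the centre of its underside.
- bowl: white china bowl 90 mm across, 40 mm tall, on the counter nearer the robot than the cupboards, to the right. A bystander. Origin at the centre of its underside.
- scoop: long wooden-handled spoon 180 mm long lying on the counter to the robot's left. A bystander. Origin on its underside.
- front_carton: cardboard carton 60 x 90 mm, 120 mm tall, on the counter to the robot's right. A bystander. Origin at the centre of its underside.

How it is judged:
On the way, in this order (a step that is already met when the one before it is completed fails the run):
1. the wide cupboard's door is pressed inwards by a finger (value of joint wide_door below -0.015 rad and contact force between the fingers and wide_cupboard above 0.5 N), for 0.03 s.
2. the catch has let go and the door stands ajar by itself, untouched (value of joint wide_door between 0.4 and 0.8 rad and contact force between the fingers and wide_cupboard below 0.1 N), for 0.2 s.
3. the door is pushed wide open (value of joint wide_door above 1.25 rad), for 0.1 s.
At the end, for the whole second after the job is handed in: the wide cupboard's door stands open at 1.25 rad (72 degrees) or more and is at rest, the narrow cupboard's door is shut (within 0.04 rad), and every loose thing is within 30 mm of where it stood (value of joint wide_door above 1.25 rad and velocity of joint wide_door between -0.05 and 0.05 rad/s and value of joint narrow_door below 0.04 rad and distance of each of gap_jar, wide_jar, wide_carton, narrow_tin, bowl, scoop, front_carton from where it was at the start of the episode below 0.03 m); the robot touches nothing.
It fails at once if the narrow cupboard is opened (value of joint narrow_door above 0.1 rad).
It fails at once if the door is forced or pinched hard (more than 45 N) (contact force between the fingers and wide_cupboard above 45 N).
It fails at once if a bystander is lifted, carried or shoved more than 30 mm (distance of any of gap_jar, wide_jar, wide_carton, narrow_tin, bowl, scoop, front_carton from where it was at the start of the episode above 0.03 m).
It also fails if it takes over 51 s, if anything falls off the work surface, if the arm or the gripper's body presses on something with over 40 N, if the wrist force passes 120 N, or if a joint passes its speed limit or range.

## Working session

There is one attempt and no reset: what is moved stays moved. The work goes in short steps, Python scripts to look and compute and a tool call to move; the robot and the scene stay as the last step left them, time stands still between calls to the robot, and variables do not carry over. Pictures are saved under pics/ and viewed, and the job is handed in when it is done.

Besides the shell and the picture viewer there is one more tool, called as name([rows], argument=value, ...), one row to a line, values as JSON. apply_moves: Moves the arm, as the interface text tells. Its arguments: {"type":"object","properties":{"plan":{"type":"array","items":{"type":"object","properties":{"translation":{"type":"array","items":{"type":"number"}},"angular":{"type":"array","items":{"type":"number"}},"hand":{"type":"number"}}}}},"required":["plan"]}

```bash
ls; mkdir -p pics; python3 - <<'E'
from bench import ctrl
import cv2
o=ctrl.get_obs();print(o)
for n in ["scene","top","wrist"]:
    c=ctrl.camera(n);cv2.imwrite(f"pics/{n}0.png",c["img"][:,:,::-1]);print(n,c["K"],c["eye"],c["orientation"],[k for k in c])
E
```

```text
pics
{'time_s': 0.0, 'q': array([ 1.06670599e+00,  1.81551981e-01,  1.60803559e+00,  2.80497461e-05,
        1.35376902e+00, -2.06289246e-01]), 'dq': array([-6.86031772e-05, -1.47405724e-05, -4.11168102e-04,  5.70466150e-04,
       -1.26260065e-03,  4.04262726e-04]), 'joint_efforts': array([-1.04422863e-03, -4.44874370e+01, -3.51328182e+01, -4.41444172e-04,
        9.38254700e-03,  5.51962273e-06]), 'eef_pos': array([0.16838709, 0.54916249, 0.2038647 ]), 'eef_rot': array([-3.19558995e-04,  1.48353876e-01,  9.88933946e-01, -8.22153891e-04]), 'wrist_force': array([-0.45932443, -0.00551182,  0.29751401]), 'torque': array([-0.03064261,  0.02387852,  0.04927591]), 'opening': 1.0045311600278855}
scene [[433.39168898   0.         320.38708059]
 [  0.         433.39168898 239.59283418]
 [  0.           0.           1.        ]] [1.22060465 0.22160089 1.13646399] [0.56989586 0.17238573 0.23583003 0.7680404 ] ['img', 'K', 'eye', 'orientation']
top [[478.80772416   0.         318.69293312]
 [  0.         478.80772416 242.00040473]
 [  0.           0.           1.        ]] [0.38875082 0.04281502 1.4990335 ] [-0.69827688 -0.04254062  0.04635286  0.71305757] ['img', 'K', 'eye', 'orientation']
wrist [[394.34453695   0.         318.90021622]
 [  0.         394.34453695 237.6477173 ]
 [  0.           0.           1.        ]] [0.10200499 0.56858488 0.37377595] [ 0.79643335 -0.10999768 -0.08069604  0.58913715] ['img', 'K', 'eye', 'orientation']
```

View pics/scene0.png

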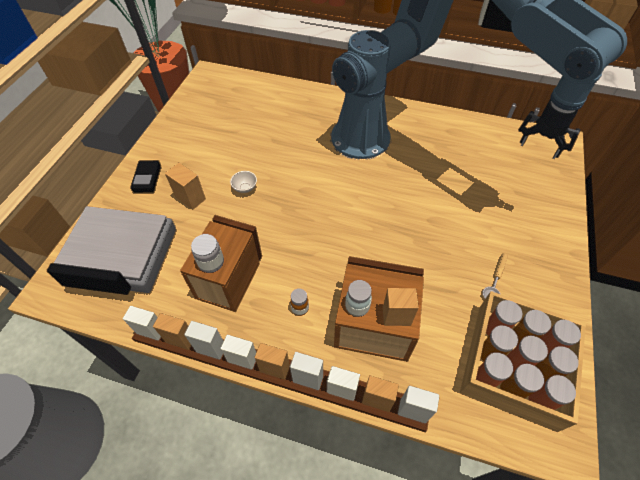

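View pics/top0.png

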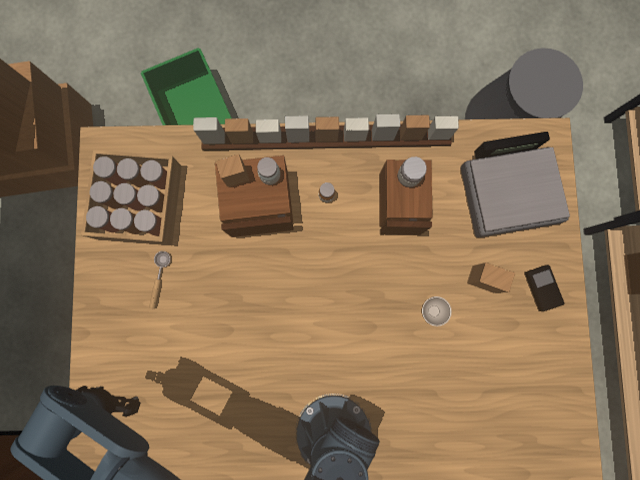

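View pics/wrist0.png

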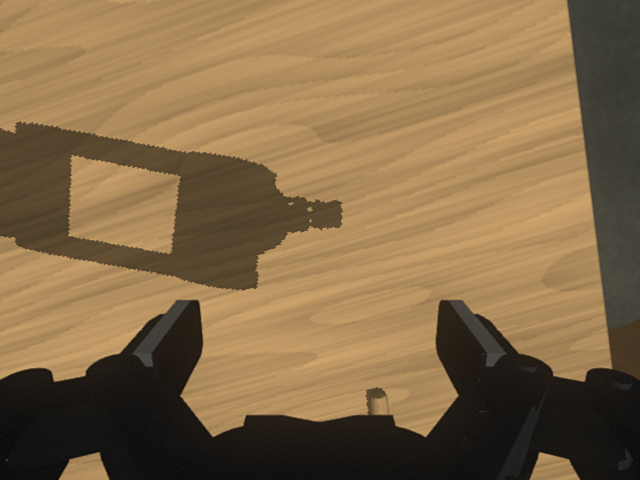

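The top view shows the wide cupboard at about columns 216-300, rows 155-235, to the left (+y). The narrow one is at columns 380-432, with the gap jar between them at (328,192). In the top view the hinge side (+y) is on the left. I'll zoom in for corner pixels.

```bash
python3 - <<'E'
import cv2
a=cv2.imread("pics/top0.png")[145:245,205:305];cv2.imwrite("pics/topz.png",cv2.resize(a,None,fx=6,fy=6,interpolation=cv2.INTER_CUBIC))
a=cv2.imread("pics/scene0.png")[245:365,325:435];cv2.imwrite("pics/scz.png",cv2.resize(a,None,fx=5,fy=5,interpolation=cv2.INTER_CUBIC))
E
```

```text
(no output)
```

View pics/topz.png

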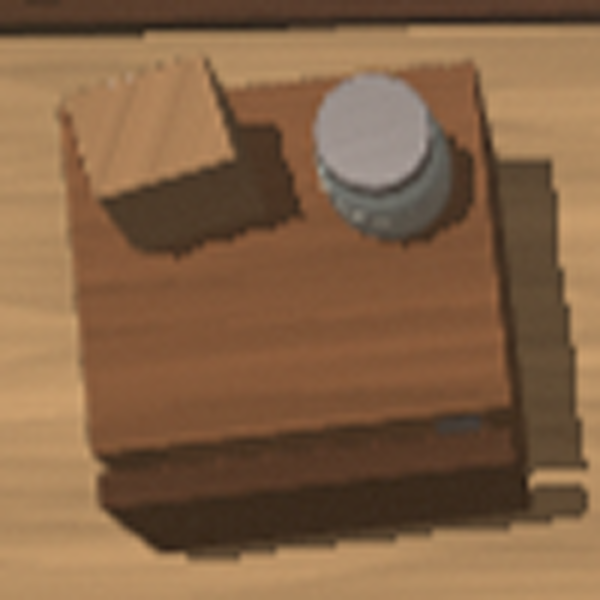

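View pics/scz.png

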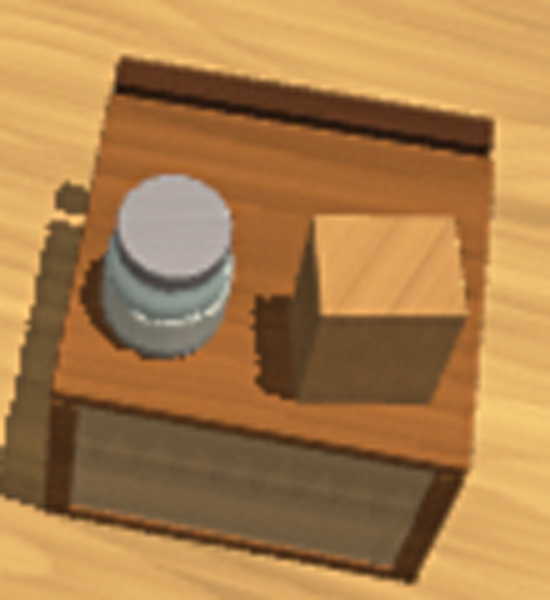

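```bash
cat > h.py <<'E'
import numpy as np, cv2
from scipy.spatial.transform import Rotation as R
def rot(q): return R.from_quat([q[1],q[2],q[3],q[0]]).as_matrix()
def ray(c,uv):
    d=np.linalg.inv(c["K"])@np.array([uv[0],uv[1],1.]);d=rot(c["orientation"])@(d*[1,-1,-1]);return np.array(c["eye"]),d/np.linalg.norm(d)
def tri(c1,u1,c2,u2):
    A=0;b=0;rs=[ray(c1,u1),ray(c2,u2)]
    for e,d in rs:
        P=np.eye(3)-np.outer(d,d);A=A+P;b=b+P@e
    x=np.linalg.solve(A,b);return x,[np.linalg.norm((np.eye(3)-np.outer(d,d))@(x-e)) for e,d in rs]
def atz(c,u,z):
    e,d=ray(c,u);return e+d*(z-e[2])/d[2]
def proj(c,p):
    v=rot(c["orientation"]).T@(np.array(p)-c["eye"])*[1,-1,-1];w=c["K"]@v;return w[:2]/w[2]
E
python3 - <<'E'
from bench import ctrl
from h import *
np.set_printoptions(precision=4,suppress=True)
t=ctrl.camera("top");s=ctrl.camera("scene")
T=lambda u,v:((u+.5)/6-.5+205,(v+.5)/6-.5+145)
S=lambda u,v:((u+.5)/5-.5+325,(v+.5)/5-.5+245)
for n,a,b,z in [("dh",(100,507),(493,120),.161),("de",(526,463),(122,58),.161),("cfh",(93,455),(490,157),.165),("cff",(513,408),(108,93),.165),("cbh",(60,105),(470,468),.165),("cbf",(474,62),(55,393),.165)]:
    print(n,*tri(t,T(*a),s,S(*b)),atz(t,T(*a),z),atz(s,S(*b),z))
for n,u in [("jar",(328,190)),("bowl",(436,311)),("scoopnear",(155,305)),("scoop",(164,260)),("fc",(490,278))]: print(n,atz(t,u,.03))
for n,u in [("narrow front",(381,233)),("narrow f",(431,233))]: print(n,atz(t,u,.161))
E
```

```text
dh [0.6008 0.3087 0.1578] [np.float64(4.75024559305961e-05), np.float64(4.7502455930688975e-05)] [0.6003 0.3081 0.161 ] [0.6029 0.3084 0.161 ]
de [0.6179 0.1107 0.1536] [np.float64(0.0030139058315635536), np.float64(0.003013905831563596)] [0.6172 0.1074 0.161 ] [0.6218 0.1145 0.161 ]
cfh [0.6252 0.311  0.1614] [np.float64(0.0004936788845194173), np.float64(0.0004936788845193945)] [0.6245 0.3107 0.165 ] [0.6275 0.3102 0.165 ]
cff [0.644  0.113  0.1597] [np.float64(0.00020747362184108618), np.float64(0.00020747362184109504)] [0.6429 0.113  0.165 ] [0.6471 0.1134 0.165 ]
cbh [0.7949 0.3282 0.1632] [np.float64(0.0005748458156777102), np.float64(0.000574845815677731)] [0.7944 0.3273 0.165 ] [0.7956 0.3286 0.165 ]
cbf [0.8134 0.1308 0.1588] [np.float64(0.001080637100363103), np.float64(0.001080637100363095)] [0.8116 0.1293 0.165 ] [0.8157 0.1324 0.165 ]
jar [0.7382 0.0002 0.03  ]
bowl [ 0.3557 -0.3192  0.03  ]
scoopnear [0.3919 0.5342 0.03  ]
scoop [0.5285 0.5095 0.03  ]
fc [ 0.4523 -0.4902  0.03  ]
narrow front [ 0.5799 -0.1427  0.161 ]
narrow f [ 0.577  -0.2841  0.161 ]
```

Both views agree: the width comes out at 199 mm and the heights are within a few mm. The cupboard's yaw is about 0.096 rad. The press point is near (0.617, 0.144). First I'll shut the fingers and square the tool to the door.

apply_moves([
  {"translation": [0, 0, 0], "angular": [0, 0, -0.131], "hand": 0},
  {"translation": [0, 0, 0], "angular": [0, 0, -0.131], "hand": 0},
  {"translation": [0, 0, 0], "angular": [0, 0, -0.131], "hand": 0},
  {"translation": [0, 0, 0], "angular": [0, 0, 0], "hand": 0},
])

```text
time_s: 0.75
eef_pos: [0.1686, 0.5496, 0.2047]
eef_rot: [-0.0, -0.047, 0.999, -0.0]
wrist_force: [-0.2, 0.2, 0.3]
opening: 0.141
```

```bash
cat > st.py <<'E'
from bench import ctrl
from h import *
import sys
np.set_printoptions(precision=4,suppress=True)
def st(target=None):
    o=ctrl.get_obs();M=rot(o["eef_rot"]);print("t",o["time_s"],"p",o["eef_pos"],"F",o["wrist_force"],"op",round(o["opening"],3),"q",o["q"]);print(M)
    if target is not None: print("tool delta",M.T@(np.array(target)-o["eef_pos"]))
    return o,M
if __name__=="__main__": st([float(a) for a in sys.argv[1:]] or None)
E
python3 st.py 0.50 0.132 0.205
```

```text
t 0.75 p [0.1686 0.5496 0.2047] F [-0.2087  0.2142  0.3213] op 0.141 q [ 1.0667  0.1809  1.6071  0.      1.3538 -0.5982]
[[-0.9956 -0.094  -0.0002]
 [-0.094   0.9956 -0.0002]
 [ 0.0002 -0.0002 -1.    ]]
tool delta [-0.2907 -0.4469 -0.0003]
```

apply_moves([
  {"translation": [-0.029, -0.0447, 0], "angular": [0, 0, 0], "hand": 0},
  {"translation": [-0.029, -0.0447, 0], "angular": [0, 0, 0], "hand": 0},
  {"translation": [-0.029, -0.0447, 0], "angular": [0, 0, 0], "hand": 0},
  {"translation": [-0.029, -0.0447, 0], "angular": [0, 0, 0], "hand": 0},
  {"translation": [-0.029, -0.0447, 0], "angular": [0, 0, 0], "hand": 0},
  {"translation": [-0.029, -0.0447, 0], "angular": [0, 0, 0], "hand": 0},
  {"translation": [-0.029, -0.0447, 0], "angular": [0, 0, 0], "hand": 0},
  {"translation": [-0.029, -0.0447, 0], "angular": [0, 0, 0], "hand": 0},
  {"translation": [-0.029, -0.0447, 0], "angular": [0, 0, 0], "hand": 0},
  {"translation": [-0.029, -0.0447, 0], "angular": [0, 0, 0], "hand": 0},
])

```text
time_s: 2.0
eef_pos: [0.5008, 0.1307, 0.205]
eef_rot: [0.0, -0.046, 0.999, 0.0]
wrist_force: [0.1, 0.0, 0.6]
opening: -0.002
```

```bash
python3 st.py 0.575 0.140 0.115; python3 - <<'E'
from bench import ctrl
import cv2
for n in ["scene","top","wrist"]:
    c=ctrl.camera(n);cv2.imwrite(f"pics/{n}1.png",c["img"][:,:,::-1])
E
```

```text
t 2.0 p [0.5008 0.1307 0.205 ] F [0.0966 0.0371 0.5857] op -0.002 q [ 0.0257  0.0513  1.7498  0.0001  1.34   -1.6369]
[[-0.9958 -0.0916  0.0005]
 [-0.0916  0.9958  0.0001]
 [-0.0005  0.0001 -1.    ]]
tool delta [-0.0746  0.0024  0.09  ]
```

View pics/wrist1.png

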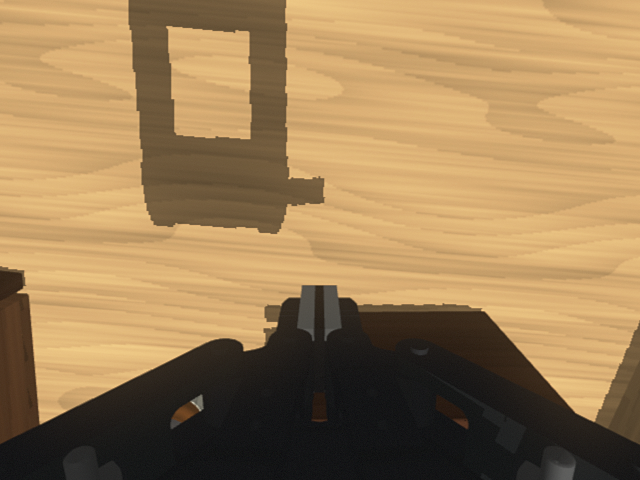

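View pics/scene1.png

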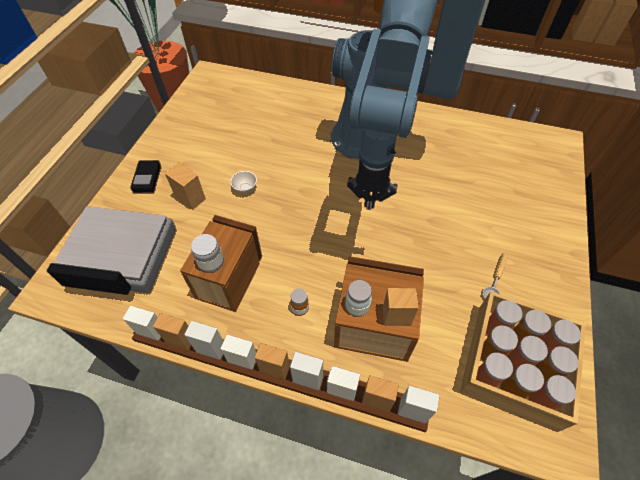

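The fingers are shut and the gripper is clear: TCP at about (375,205) in the scene view, with the cupboard door in front of it. Next I'll descend and approach to about 12 mm off the door.

apply_moves([
  {"translation": [0, 0.001, 0.045], "angular": [0, 0, 0], "hand": 0},
  {"translation": [0, 0.001, 0.045], "angular": [0, 0, 0], "hand": 0},
  {"translation": [-0.03, 0, 0], "angular": [0, 0, 0], "hand": 0},
  {"translation": [-0.03, 0, 0], "angular": [0, 0, 0], "hand": 0},
  {"translation": [-0.02, 0, 0], "angular": [0, 0, 0], "hand": 0},
  {"translation": [-0.012, 0, 0], "angular": [0, 0, 0], "hand": 0},
  {"translation": [0, 0, 0], "angular": [0, 0, 0], "hand": 0},
])

```text
time_s: 3.02
eef_pos: [0.5911, 0.1438, 0.1147]
eef_rot: [-0.0, -0.048, 0.999, 0.0]
wrist_force: [-0.3, -0.2, -0.1]
opening: 0.002
```

```bash
python3 st.py 0.606 0.143 0.115; python3 - <<'E'
from bench import ctrl
import cv2
for n in ["top","wrist"]:
    c=ctrl.camera(n);cv2.imwrite(f"pics/{n}2.png",c["img"][:,:,::-1])
E
```

```text
t 3.025 p [0.5911 0.1438 0.1147] F [-0.2953 -0.2088 -0.0753] op 0.002 q [ 0.0436  0.3448  1.5959  0.0001  1.2013 -1.6224]
[[-0.9955 -0.0951 -0.0004]
 [-0.0951  0.9955  0.0001]
 [ 0.0004  0.0001 -1.    ]]
tool delta [-0.0148 -0.0022 -0.0003]
```

View pics/wrist2.png

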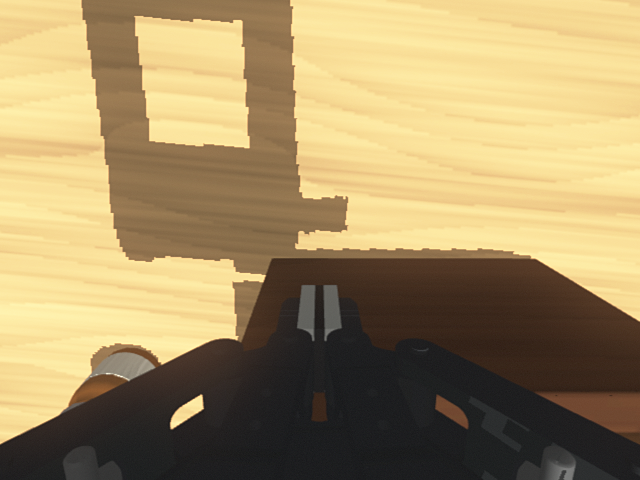

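View pics/top2.png

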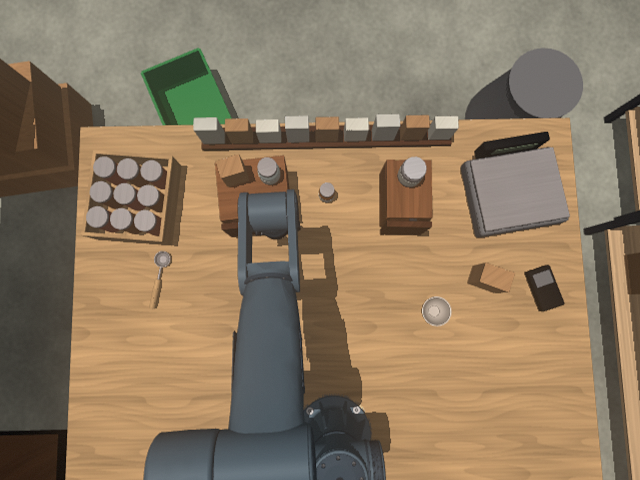

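The fingertips (320,290) are in front of the door, about 35 mm from its free edge (column 270). Now I'll creep in.

apply_moves([
  {"translation": [-0.004, 0, 0], "angular": [0, 0, 0], "hand": 0},
  {"translation": [-0.004, 0, 0], "angular": [0, 0, 0], "hand": 0},
  {"translation": [-0.002, 0, 0], "angular": [0, 0, 0], "hand": 0},
  {"translation": [-0.001, 0, 0], "angular": [0, 0, 0], "hand": 0},
  {"translation": [0, 0, 0], "angular": [0, 0, 0], "hand": 0},
])

```text
time_s: 3.75
eef_pos: [0.6022, 0.144, 0.1147]
eef_rot: [-0.0, -0.048, 0.999, -0.0]
wrist_force: [0.2, 0.1, -0.5]
opening: -0.001
```

apply_moves([
  {"translation": [-0.001, 0, 0], "angular": [0, 0, 0], "hand": 0},
  {"translation": [-0.001, 0, 0], "angular": [0, 0, 0], "hand": 0},
  {"translation": [-0.001, 0, 0], "angular": [0, 0, 0], "hand": 0},
  {"translation": [0, 0, 0], "angular": [0, 0, 0], "hand": 0},
])

```text
time_s: 4.25
eef_pos: [0.6049, 0.1443, 0.1148]
eef_rot: [-0.0, -0.048, 0.999, -0.0]
wrist_force: [-2.0, -1.0, 0.6]
opening: 0.001
```

apply_moves([
  {"translation": [-0.001, 0, 0], "angular": [0, 0, 0], "hand": 0},
  {"translation": [-0.001, 0, 0], "angular": [0, 0, 0], "hand": 0},
  {"translation": [0, 0, 0], "angular": [0, 0, 0], "hand": 0},
])

```text
time_s: 4.62
eef_pos: [0.607, 0.1443, 0.1148]
eef_rot: [-0.0, -0.048, 0.999, -0.0]
wrist_force: [-4.3, -2.6, 2.5]
opening: -0.005
```

apply_moves([
  {"translation": [-0.001, 0, 0], "angular": [0, 0, 0], "hand": 0},
  {"translation": [-0.001, 0, 0], "angular": [0, 0, 0], "hand": 0},
  {"translation": [0, 0, 0], "angular": [0, 0, 0], "hand": 0},
])

```text
time_s: 5.0
eef_pos: [0.6091, 0.1443, 0.1147]
eef_rot: [-0.0, -0.048, 0.999, -0.0]
wrist_force: [-4.6, -3.1, 2.4]
opening: 0.006
```

apply_moves([
  {"translation": [-0.0007, 0, 0], "angular": [0, 0, 0], "hand": 0},
  {"translation": [0, 0, 0], "angular": [0, 0, 0], "hand": 0},
])

```text
time_s: 5.25
eef_pos: [0.6098, 0.1444, 0.1147]
eef_rot: [-0.0, -0.048, 0.999, -0.0]
wrist_force: [-4.5, -3.0, 3.3]
opening: -0.003
```

apply_moves([
  {"translation": [0.05, 0, 0], "angular": [0, 0, 0], "hand": 0},
  {"translation": [0.06, 0, 0], "angular": [0, 0, 0], "hand": 0},
  {"translation": [0.06, 0, 0], "angular": [0, 0, 0], "hand": 0},
  {"translation": [0, 0, -0.05], "angular": [0, 0, 0], "hand": 0},
  {"translation": [0, 0, -0.05], "angular": [0, 0, 0], "hand": 0},
  {"translation": [0, 0, 0], "angular": [0, 0, 0], "hand": 0},
  {"translation": [0, 0, 0], "angular": [0, 0, 0], "hand": 0},
  {"translation": [0, 0, 0], "angular": [0, 0, 0], "hand": 0},
])

```text
time_s: 6.25
eef_pos: [0.44, 0.1287, 0.2133]
eef_rot: [-0.001, -0.048, 0.999, 0.0]
wrist_force: [-0.0, -0.3, 0.3]
opening: 0.002
```

```bash
python3 st.py; python3 - <<'E'
from bench import ctrl
import cv2
for n in ["top","scene"]:
    c=ctrl.camera(n);cv2.imwrite(f"pics/{n}3.png",c["img"][:,:,::-1])
E
```

```text
t 6.25 p [0.44   0.1287 0.2133] F [-0.0434 -0.3225  0.2917] op 0.002 q [ 0.0246 -0.095   1.8759  0.0002  1.363  -1.6414]
[[-0.9955 -0.0951 -0.0022]
 [-0.0951  0.9955  0.0001]
 [ 0.0022  0.0003 -1.    ]]
```

View pics/scene3.png

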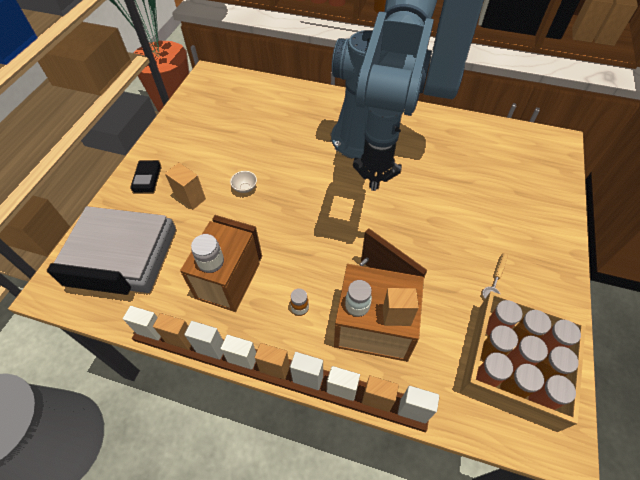

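View pics/top3.png

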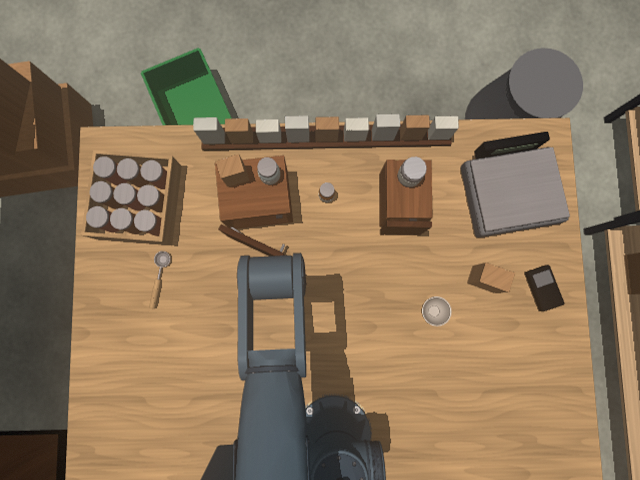

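The door is ajar: its free edge is at scene (367,231) and its hinge at (424,271). I'll measure its angle and work out the arc.

```bash
python3 - <<'E'
from bench import ctrl
from h import *
np.set_printoptions(precision=4,suppress=True)
im=cv2.imread("pics/scene3.png")[220:290,340:440];cv2.imwrite("pics/sz3.png",cv2.resize(im,None,fx=7,fy=7,interpolation=cv2.INTER_CUBIC))
s=ctrl.camera("scene")
th=0.096;X=np.array([np.cos(th),np.sin(th)]);Y=np.array([-X[1],X[0]])
ax=np.array([0.6055,0.3087])+0.018*X-0*Y   # hinge axis; contact gave face at ~0.6155 at press pt
print("axis",ax)
for a in (0.5,.55,.6): 
    d=-Y*np.cos(a)-X*np.sin(a); n=-X*np.cos(a)+Y*np.sin(a)
    print(a,[proj(s,[*(ax+.2*d+n*.018),.161]),proj(s,[*(ax+.2*d),.161])])
# TCP for inner-face contact at radius r, finger half 11, gap g
for a,r,g in [(.55,.165,.035),(.55,.165,.02),(.7,.165,.0),(.9,.165,.0),(1.1,.165,0),(1.3,.165,0),(1.45,.165,0),(1.5,.165,0)]:
    d=-Y*np.cos(a)-X*np.sin(a); n=-X*np.cos(a)+Y*np.sin(a)
    print(a,r,g,ax+r*d-n*(.011+g))
E
```

```text
axis [0.6234 0.3104]
0.5 [array([364.4122, 230.2123]), array([360.4606, 234.3383])]
0.55 [array([366.9146, 228.1664]), array([362.7342, 232.0884])]
0.6 [array([369.5307, 226.2428]), array([365.1321, 229.9548])]
0.55 0.165 0.035 [0.5924 0.142 ]
0.55 0.165 0.02 [0.5789 0.1485]
0.7 0.165 0.0 [0.5388 0.1684]
0.9 0.165 0.0 [0.5122 0.188 ]
1.1 0.165 0 [0.4901 0.2126]
1.3 0.165 0 [0.4733 0.241 ]
1.45 0.165 0 [0.4646 0.2642]
1.5 0.165 0 [0.4625 0.2722]
```

View pics/sz3.png

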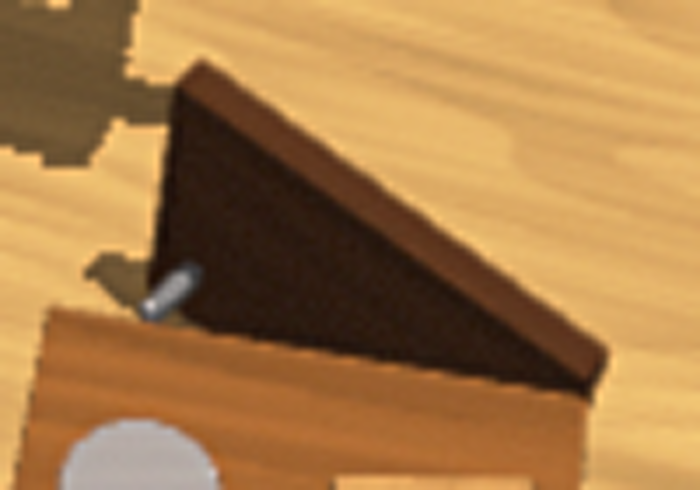

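```bash
python3 - <<'E'
from bench import ctrl
from h import *
np.set_printoptions(precision=4,suppress=True)
im=cv2.imread("pics/top3.png")[205:285,210:310];cv2.imwrite("pics/tz3.png",cv2.resize(im,None,fx=7,fy=7,interpolation=cv2.INTER_CUBIC))
s=ctrl.camera("scene");t=ctrl.camera("top")
print(tri(t,(282.5,248),s,(340+198/7,220+270/7)))
print(tri(t,(282.5,248),s,(340+150/7,220+310/7)))
E
```

```text
(array([0.5533, 0.1511, 0.0602]), [np.float64(0.008260370186820574), np.float64(0.008260370186820585)])
(array([0.5582, 0.1438, 0.0308]), [np.float64(0.0011852951975269766), np.float64(0.001185295197526963)])
```

View pics/tz3.png

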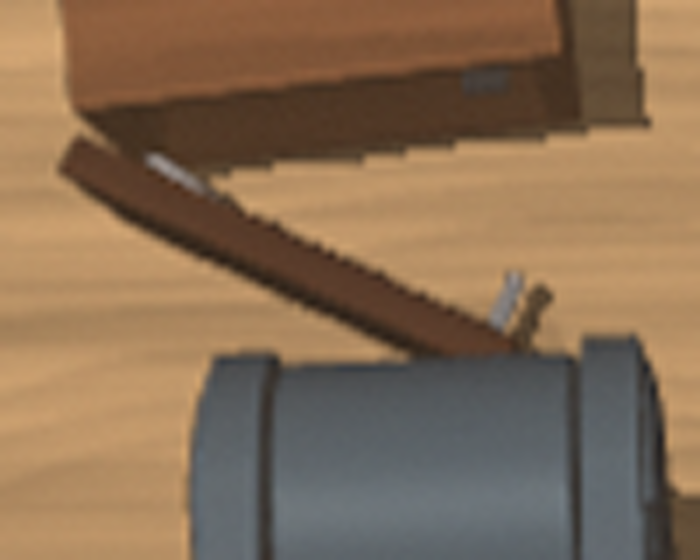

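The door stands at about 0.55 rad, untouched. On its inner face there is a catch pin low down (z about 0.04), and I'll pass above it. I'll go over the door, turn the tool parallel to it and descend behind it.

apply_moves([
  {"translation": [-0.05, -0.001, 0], "angular": [0, 0, 0], "hand": 0},
  {"translation": [-0.05, -0.001, 0], "angular": [0, 0, 0], "hand": 0},
  {"translation": [-0.05, -0.001, 0], "angular": [0, 0, 0], "hand": 0},
  {"translation": [0, 0, 0], "angular": [0, 0, 0.1375], "hand": 0},
  {"translation": [0, 0, 0], "angular": [0, 0, 0.1375], "hand": 0},
  {"translation": [0, 0, 0], "angular": [0, 0, 0.1375], "hand": 0},
  {"translation": [0, 0, 0], "angular": [0, 0, 0.1375], "hand": 0},
  {"translation": [0, 0, 0], "angular": [0, 0, 0], "hand": 0},
])

```text
time_s: 7.5
eef_pos: [0.5902, 0.1399, 0.2143]
eef_rot: [-0.0, 0.225, 0.974, -0.0]
wrist_force: [0.6, -0.2, 0.8]
opening: -0.002
```

```bash
python3 st.py 0.590 0.14 0.114; python3 - <<'E'
from bench import ctrl
import cv2
for n in ["wrist"]:
    c=ctrl.camera(n);cv2.imwrite(f"pics/{n}4.png",c["img"][:,:,::-1])
E
```

```text
t 7.5 p [0.5902 0.1399 0.2143] F [ 0.5807 -0.1619  0.8113] op -0.002 q [ 0.0373  0.2428  1.5137  0.      1.3858 -1.0799]
[[-0.8989  0.4382 -0.0007]
 [ 0.4382  0.8989  0.    ]
 [ 0.0007 -0.0003 -1.    ]]
tool delta [0.0001 0.     0.1003]
```

View pics/wrist4.png

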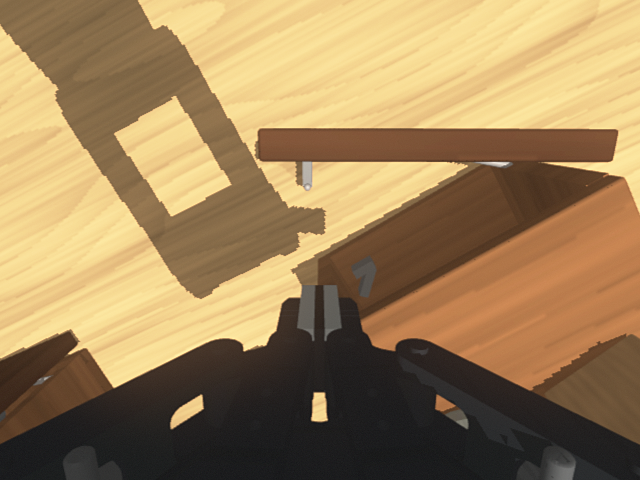

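```bash
python3 - <<'E'
from bench import ctrl
from h import *
np.set_printoptions(precision=4,suppress=True)
w=ctrl.camera("wrist");p=np.array([.5902,.1399]);M=np.array([[-.8989,.4382],[.4382,.8989]])
for n,u,z in [("door inner free",(260,161),.161),("door inner mid",(450,161),.161),("carc edge",(385,310),.165),("carc edge2",(620,180),.165),("latch tip",(367,258),.1),("latch tip",(367,258),.05)]:
    q=atz(w,u,z)[:2];print(n,q,"tool",M.T@(q-p))
E
```

```text
door inner free [0.5297 0.1314] tool [ 0.0507 -0.0341]
door inner mid [0.5759 0.2267] tool [0.0509 0.0718]
carc edge [0.6416 0.1584] tool [-0.0382  0.0391]
carc edge2 [0.6259 0.3069] tool [0.0411 0.1658]
latch tip [0.6297 0.16  ] tool [-0.0267  0.0354]
latch tip [0.6477 0.1585] tool [-0.0435  0.0419]
```

The door's inner face is 51 mm ahead along tool x and the carcass is about 45 mm behind, so it's safe to descend.

apply_moves([
  {"translation": [0.01, 0, 0.03], "angular": [0, 0, 0], "hand": 0},
  {"translation": [0, 0, 0.035], "angular": [0, 0, 0], "hand": 0},
  {"translation": [0, 0, 0.035], "angular": [0, 0, 0], "hand": 0},
  {"translation": [0, 0, 0], "angular": [0, 0, 0], "hand": 0},
])

```text
time_s: 8.1
eef_pos: [0.5786, 0.1442, 0.1117]
eef_rot: [-0.003, 0.225, 0.974, -0.001]
wrist_force: [-0.1, -0.1, 0.6]
opening: 0.004
```

```bash
python3 - <<'E'
from st import *
o,M=st()
# arc plan in tool-frame increments: rotate per row da, along arc at radius r
th=0.096;X=np.array([np.cos(th),np.sin(th)]);Y=np.array([-X[1],X[0]])
ax=np.array([0.6204,0.3102])
p=o["eef_pos"][:2];
a0=.55;d=-Y*np.cos(a0)-X*np.sin(a0);n=-X*np.cos(a0)+Y*np.sin(a0)
print("r",(p-ax)@d,"off",(p-ax)@n)
def pos(a,r,off):
    d=-Y*np.cos(a)-X*np.sin(a);n=-X*np.cos(a)+Y*np.sin(a);return ax+r*d+n*off
r=(p-ax)@d
prev=pos(.55,r,-.011);ang=.55
for a in np.arange(.65,1.56,.1):
    q=pos(a,r,-.011);R_=np.array([[-np.cos(th)*np.cos(ang)-np.sin(th)*np.sin(ang),0],[0,0]])
    tx=-X*np.cos(ang)+Y*np.sin(ang);ty=X*np.sin(ang)+Y*np.cos(ang)
    print(round(a,2),q,(q-prev)@tx,(q-prev)@ty);prev=q;ang=a
E
```

```text
t 8.1 p [0.5786 0.1442 0.1117] F [-0.0752 -0.0756  0.5777] op 0.004 q [ 0.0453  0.3284  1.6243 -0.      1.1955 -1.0723]
[[-0.8991  0.4378 -0.0067]
 [ 0.4378  0.8991 -0.0003]
 [ 0.0059 -0.0032 -1.    ]]
r 0.16752850674937902 off -0.03528702959992809
0.65 [0.5416 0.1619] 0.016779897396473564 -0.00026122285217614153
0.75 [0.5272 0.1705] 0.0167798973964733 -0.00026122285217596117
0.85 [0.5137 0.1805] 0.01677989739647357 -0.0002612228521761503
0.95 [0.5013 0.1918] 0.016779897396473308 -0.0002612228521759945
1.05 [0.4901 0.2043] 0.016779897396473457 -0.00026122285217613426
1.15 [0.4802 0.2179] 0.016779897396473464 -0.0002612228521760283
1.25 [0.4717 0.2323] 0.016779897396473453 -0.00026122285217607317
1.35 [0.4646 0.2476] 0.016779897396473446 -0.0002612228521761277
1.45 [0.4592 0.2634] 0.01677989739647338 -0.00026122285217601115
1.55 [0.4553 0.2798] 0.016779897396473422 -0.0002612228521760527
```

apply_moves([
  {"translation": [0.012, 0, 0], "angular": [0, 0, 0], "hand": 0},
  {"translation": [0.01, 0, 0], "angular": [0, 0, 0], "hand": 0},
  {"translation": [0.006, 0, 0], "angular": [0, 0, 0], "hand": 0},
  {"translation": [0.0085, 0, 0], "angular": [0, 0, 0.05], "hand": 0},
  {"translation": [0.0085, 0, 0], "angular": [0, 0, 0.05], "hand": 0},
  {"translation": [0.0085, 0, 0], "angular": [0, 0, 0.05], "hand": 0},
  {"translation": [0, 0, 0], "angular": [0, 0, 0], "hand": 0},
])

```text
time_s: 8.98
eef_pos: [0.5336, 0.1694, 0.1155]
eef_rot: [0.0, 0.297, 0.955, 0.0]
wrist_force: [0.7, 0.4, 1.4]
opening: 0.0
```

```bash
python3 st.py; python3 - <<'E'
from bench import ctrl
import cv2
for n in ["wrist"]:
    c=ctrl.camera(n);cv2.imwrite(f"pics/{n}5.png",c["img"][:,:,::-1])
E
```

```text
t 8.975 p [0.5336 0.1694 0.1155] F [0.6502 0.4441 1.425 ] op 0.0 q [ 0.0954  0.2433  1.7245  0.0001  1.1728 -0.872 ]
[[-0.8234  0.5675  0.001 ]
 [ 0.5675  0.8234  0.0001]
 [-0.0007  0.0007 -1.    ]]
```

View pics/wrist5.png

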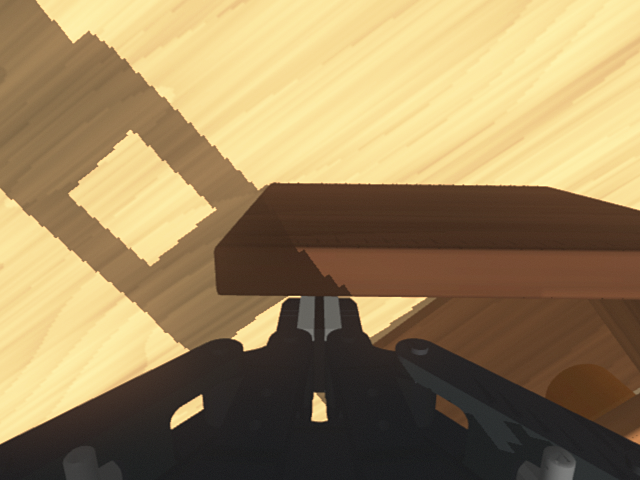

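The finger sits against the inner face, parallel to it and about 35 mm from the free edge. I'll continue the arc.

apply_moves([
  {"translation": [0.0168, 0, 0], "angular": [0, 0, 0.1], "hand": 0},
  {"translation": [0.0168, 0, 0], "angular": [0, 0, 0.1], "hand": 0},
  {"translation": [0.0168, 0, 0], "angular": [0, 0, 0.1], "hand": 0},
  {"translation": [0.0168, 0, 0], "angular": [0, 0, 0.1], "hand": 0},
  {"translation": [0, 0, 0], "angular": [0, 0, 0], "hand": 0},
])

```text
time_s: 9.65
eef_pos: [0.485, 0.2152, 0.1151]
eef_rot: [0.0, 0.48, 0.877, 0.0]
wrist_force: [0.2, 0.5, 0.5]
opening: 0.003
```

```bash
python3 st.py; python3 - <<'E'
from bench import ctrl
import cv2
for n in ["wrist"]:
    c=ctrl.camera(n);cv2.imwrite(f"pics/{n}6.png",c["img"][:,:,::-1])
E
```

```text
t 9.65 p [0.485  0.2152 0.1151] F [0.1557 0.5385 0.4668] op 0.003 q [ 0.1937  0.1829  1.7987 -0.      1.1596 -0.3753]
[[-0.5388  0.8424  0.0004]
 [ 0.8424  0.5388  0.0001]
 [-0.0002  0.0004 -1.    ]]
```

View pics/wrist6.png

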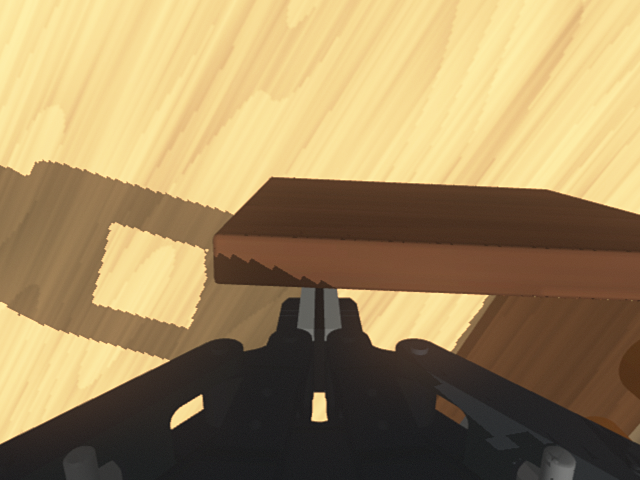

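The door is following, at about 1.13 rad. I'll push on to about 1.5.

apply_moves([
  {"translation": [0.0168, 0, 0], "angular": [0, 0, 0.1], "hand": 0},
  {"translation": [0.0168, 0, 0], "angular": [0, 0, 0.1], "hand": 0},
  {"translation": [0.0168, 0, 0], "angular": [0, 0, 0.1], "hand": 0},
  {"translation": [0.012, 0, 0], "angular": [0, 0, 0.07], "hand": 0},
  {"translation": [0, 0, 0], "angular": [0, 0, 0], "hand": 0},
  {"translation": [0, 0, 0], "angular": [0, 0, 0], "hand": 0},
])

```text
time_s: 10.45
eef_pos: [0.46, 0.2705, 0.1148]
eef_rot: [0.0, 0.634, 0.774, -0.0]
wrist_force: [1.0, -1.0, -0.7]
opening: -0.002
```

```bash
python3 st.py; python3 - <<'E'
from bench import ctrl
import cv2
for n in ["wrist"]:
    c=ctrl.camera(n);cv2.imwrite(f"pics/{n}7.png",c["img"][:,:,::-1])
E
```

```text
t 10.45 p [0.46   0.2705 0.1148] F [ 0.9741 -0.9984 -0.7149] op -0.002 q [ 0.3093  0.1899  1.791  -0.0003  1.1606  0.1115]
[[-0.1966  0.9805  0.0002]
 [ 0.9805  0.1966 -0.0002]
 [-0.0003  0.0001 -1.    ]]
```

View pics/wrist7.png

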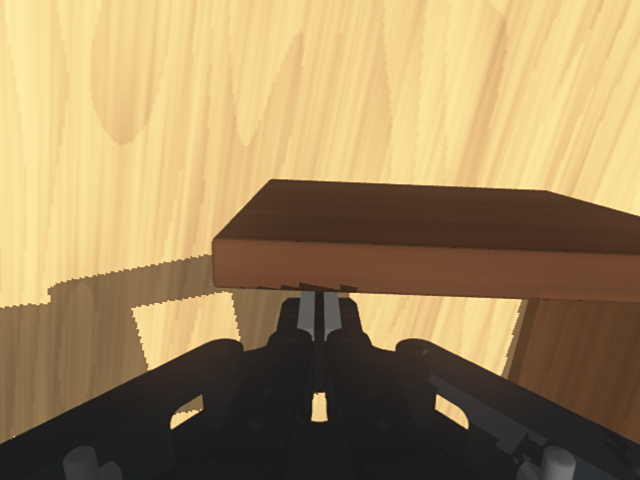

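The door is now at about 1.5 rad. I'll back straight off its inner face, then lift clear.

apply_moves([
  {"translation": [-0.02, 0, 0], "angular": [0, 0, 0], "hand": 0},
  {"translation": [-0.04, 0, 0], "angular": [0, 0, 0], "hand": 0},
  {"translation": [-0.05, -0.02, 0], "angular": [0, 0, 0], "hand": 0},
  {"translation": [-0.03, -0.03, -0.04], "angular": [0, 0, 0], "hand": 0},
  {"translation": [-0.03, -0.03, -0.04], "angular": [0, 0, 0], "hand": 0},
  {"translation": [-0.03, -0.03, -0.04], "angular": [0, 0, 0], "hand": 0},
  {"translation": [0, 0, 0], "angular": [0, 0, 0], "hand": 0},
  {"translation": [0, 0, 0], "angular": [0, 0, 0], "hand": 0},
])

```text
time_s: 11.5
eef_pos: [0.3906, 0.0533, 0.2345]
eef_rot: [0.0, 0.635, 0.773, 0.0]
wrist_force: [-0.2, 0.1, -0.7]
opening: 0.001
```

```bash
python3 st.py; python3 - <<'E'
from bench import ctrl
import cv2
for n in ["top","scene"]:
    c=ctrl.camera(n);cv2.imwrite(f"pics/{n}8.png",c["img"][:,:,::-1])
E
```

```text
t 11.5 p [0.3906 0.0533 0.2345] F [-0.1995  0.1077 -0.6508] op 0.001 q [-0.1681 -0.2826  1.9891  0.0003  1.4348 -0.3635]
[[-0.1942  0.981   0.0004]
 [ 0.981   0.1942  0.0002]
 [ 0.0001  0.0005 -1.    ]]
```

View pics/top8.png

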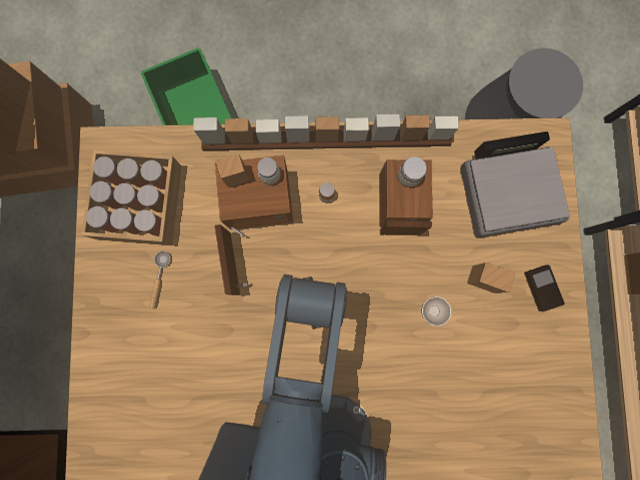

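View pics/scene8.png

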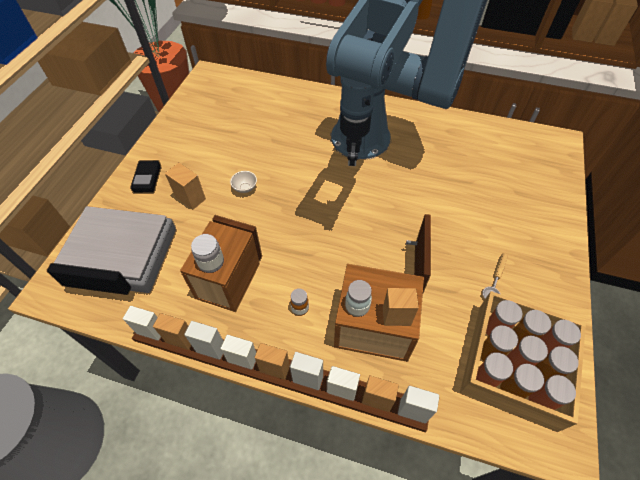

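The door stands nearly square to the cupboard (top view: from (222,227) at the hinge to (233,294) at the free edge). The narrow door looks shut and the goods unmoved. I'll check those in numbers and then hand in.

```bash
python3 - <<'E'
from bench import ctrl
from h import *
t=ctrl.camera("top")
a=atz(t,(217.5,228),.161)[:2];b=atz(t,(225.5,294),.161)[:2];d=b-a
th=.096;X=np.array([np.cos(th),np.sin(th)]);Y=np.array([-X[1],X[0]])
print(a,b,np.linalg.norm(d),"angle",np.arctan2(-d@X,-d@Y))
A=cv2.imread("pics/top0.png").astype(int);B=t["img"][:,:,::-1].astype(int)
D=np.abs(A-B).max(2)
for n,(x0,y0,x1,y1) in dict(gap=(312,175,345,210),widegoods=(216,150,285,190),narrow=(376,150,440,240),bowl=(415,290,460,335),scoop=(145,245,180,315),fcart=(465,255,520,300)).items(): print(n,(D[y0:y1,x0:x1]>25).sum())
print(ctrl.hand_in())
E
```

```text
[0.60364972 0.31873373] [0.41774189 0.29556356] 0.18734614250082693 angle 1.5428031395093083
gap 0
widegoods 0
narrow 0
bowl 0
scoop 0
fcart 0
the job is handed in; nothing more can be done
None
```

The wide cupboard's door now stands open at about 1.54 rad (88°), measured from the top camera. I handed the job in at about 11.6 s of the 51 s allowed; hand-in gives no verdict.

- **Press:** I pressed the door with the side of the shut fingers, about 35 mm from its free edge. It took about 5 N and went in about 5 mm. I then backed the finger off 170 mm, and the door sprang ajar by itself to about 0.55 rad.
- **Opening:** I lowered the finger behind the door, above the catch pin on its inner face, and pushed it round in an arc. At every reading the wrist force was under 2 N. Then I backed off and lifted clear, and the arm read no contact force.
- **Other things:** Comparing the top view before and after showed no changed pixels at the narrow cupboard or around any of the goods.

The two-view heights came out 2 to 7 mm lower than the text gives. The last door measurement also read 187 mm long instead of 200 mm, because I picked the edge pixels by eye. Neither is enough to bring the angle near the 1.25 rad limit.

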